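# Turn the page of the recipe flip file

### The job

Turn the top leaf of the recipe flip file over its ring spine, from the right-hand side to the left, so that it lies fully flat on the left side. Push it over gently with the fingertips from under its tab and press it down; do not grip it and do not fling or slam it. Leave the second leaf lying where it is on the right, and do not disturb the things standing around.

Things in the scene. Friction and masses are not known exactly. Their poses are not given: they have to be found in the camera images.
- spine (a point): Middle of the ring spine: a point on the hinge axis of both leaves, 52 mm above the hob. x runs along the spine (hinge axis) away from the robot, y across the file to the left, z up. Jars up to 105 mm high stand behind the file, from 80 mm along +x outward.
- recipe_file: Bamboo plinth of the recipe flip file; does not move. 150 mm along the spine (x), 270 mm across (y), top 42 mm above the hob; below its 12 mm top slab the base is set back 15 mm or more. An already turned white page is fixed on its left side. Origin under the middle of the spine, on the hob; axes as those of the spine point.
- top_leaf (a joint): Angle of the top leaf, rad: 0 flat on the right (spine -y), 1.57 upright, 3.14 flat on the left; starts ajar at 0.05 to 0.35. Rigid white plate, 4 mm thick, about 60 g, 140 mm along the spine, 12 to 128 mm from the hinge axis, which lies in its middle plane. Stiff hinge (0.07 N m): it stays at any angle it is left at and must be pushed all the way down (1 N at the tab).
- top_leaf_tab (a point): Middle of the top leaf's tab, 150 mm from the hinge axis, 42 mm from the spine's middle toward the robot (-x); moves with the leaf. The tab is 46 mm wide along the spine, 4 mm thick, and reaches out to 166 mm from the hinge axis, so it juts 31 mm beyond the plinth with free space under it; flat on either side, the leaf's underside is 50 mm above the hob.
- second_leaf (a joint): Angle of the second leaf about the same hinge axis, rad; 0 flat on the right, where it starts and must stay. Same size and stiffness as the top leaf, 7 mm lower.
- second_leaf_tab (a point): Middle of the second leaf's tab, 46 mm wide, 150 mm from the hinge axis, in the half farther from the robot (42 mm from the spine's middle along +x).
- kitchen_timer: white wind-up kitchen timer, 68 mm wide, 58 mm high, loose, just behind the file; origin at the centre of its underside. To be left alone.
- spice_jar_1: spice jar with black cap and white-and-blue label, 41 mm wide, 105 mm high, loose, just behind the file; origin at the centre of its underside. To be left alone.
- honey_jar: honey jar with pale lid, 64 mm wide, 97 mm high, loose, just behind the file; origin at the centre of its underside. To be left alone.
- teaspoon: steel teaspoon, 130 mm long, 11 mm high, loose, lying flat along the near edge of the file; origin at the centre of its underside. To be left alone.
- fish_tin: low round fish tin, 86 mm wide, 40 mm high, loose, at the back left of the hob; origin at the centre of its underside. To be left alone.
- spice_jar_2: spice jar with black cap and dark label, 41 mm wide, 105 mm high, loose, at the back right of the hob; origin at the centre of its underside. To be left alone.

How it is judged:
By the outcome, as a careful person would: the job done as asked, in the order asked, and still so for the second after the job is handed in, with the robot touching nothing.
It also fails if it takes over 45 s, if anything falls off the work surface, if the arm or the gripper's body presses on something with over 40 N, if the wrist force passes 120 N, or if a joint passes its speed limit or range.

### The arm

A 7-joint arm with a two-finger parallel gripper is mounted at the origin on a cart in front of the work surface, level with it; the furniture and walls round the work are solid. World frame = base frame: x ahead of the robot, y to its left, z up, the work surface at z = 0. Lengths are in m, angles in rad, forces in N, time in s.
With the tool pointing down it reaches from about 0.4 to 0.85 m from the base axis. Payload 10.4 kg.
Tool frame: the origin (TCP) lies between the finger pads; the fingertips stand 17 mm ahead of it and the grasp point (between the pads) lies 2 mm behind it; z points along the fingers, y is the line along which they close (so a half turn about z gives the same grasp; the last joint's range is limited). The gripper opens to 85 mm and grips with 20 to 120 N. Pads are 22 mm wide; open, the fingers measure 114 mm over their backs; the gripper's body (76 mm by 85 mm) begins 54 mm behind the grasp point. The pads swing forward as they close: fully open they stand 13 mm farther back than shut.
Start: joints at [1.215, 0.332, -0.065, 1.46, 0.022, 1.35, -0.088], TCP at [0.204, -0.591, 0.248] pointing down, gripper open.
Joint ranges: [-2.6, 2.6], [-0.5, 2.12], [-1.47, 1.34], [0.16, 2.42], [-1.27, 4.41], [0.06, 2.06], [-2.6, 2.6]. Speed limits (rad/s): [2.22, 2.22, 2.79, 2.79, 3.14, 3.14, 3.14].

### API

Orientations are given as a unit quaternion [x, y, z, w].
In Python, from workcell import readout, imaging, manip gives the robot as it stands. The module is installed in compiled form; this text tells all that it offers.
- The arm moves only by the shell command python3 -m crank 'ROWS' [OPENING] [FORCE]. ROWS is JSON, a list of rows, each a list of 4 numbers: the shift along the tool's x, y, z as a fraction of full scale, then the turn about the tool's z as a fraction of full scale. In form: [[x, y, z, yaw], ...]. A call has 1 to 5 rows; each row is the pose to reach, as a shift and turn from the pose commanded when the call began, along the tool's axes at that moment; what a row does not reach only later rows make up. Full scale, the value 1, is 400 mm for a shift and 60 degrees for a turn. A row lasts 1/12 s, in which the tool goes at most 41.7 mm and 7.16 degrees, less where a joint would pass 70% of its speed; a pose out of reach is approached as far as the arm can. A call with a number of a shift or a turn outside -1 to 1 is refused whole. A call with a gripper value outside its range is refused whole. OPENING is the gripper command: -1 is shut, 1 is fully open, values between are in proportion, set as the call begins (- or left out, the last holds). The fingers move at their own pace and stop on an object; FORCE is the grip in N (left out, the last holds). Time passes only in rows, so rows that repeat a pose let the fingers close. It gives the time, the measured TCP pose, the force, the opening and the grip force at its end, in the units of the state.
- readout.get_obs(): the state, without advancing time (a new reading comes with each control period).
- imaging.camera(name): name is "side" or "top"; returns a dict with "color" (480x640x3 uint8, red, green, blue), "fx", "fy", "cx", "cy" (pixels), "k1" (the pictures are not rectified: a ray, as slopes to the right and down, at radius r is drawn at 1 + k1 r^2 times it, then the intrinsics apply), "rvec" (rotation vector, rad) and "tvec" (3), from world to camera coordinates, as OpenCV has them. Camera axes: x right, y down, z forward; pixel columns grow to the right and rows downward; lengths in m; the calibration is good to about 2 mm. A picture is of the moment at which its call begins. There is no depth.
- manip.hand_in(): hands the job in; it is judged then, once.
The state is a dict: "clock": time; "joint_pos": joint angles; "joint_velocities": joint speeds; "tau": joint torques, N m; "position": TCP position; "ee_rot": TCP orientation; "ft_force": force on the tool from outside, world axes, zero at the start; "torque": the same for the moment, N m; "grip_width": opening from 0.0 (shut) to 1.0 (fully open); "grasp_force": force on a finger pad.
Only numpy, scipy, OpenCV 4.12 (cv2) and the standard library are available. Lean on these libraries where they do the work, as an engineer would, in place of code of your own. Each camera call takes 0.05 s, during which the arm holds its last target. There are 200 camera calls.

## Working session

There is one attempt and no reset: what is moved stays moved. The work goes in short steps, Python scripts to look and compute and a shell command to move; the robot and the scene stay as the last step left them, time stands still between calls to the robot, and variables do not carry over. Pictures are saved under pics/ and viewed, at most 10 in all, crops included, and the job is handed in when it is done.

```bash
mkdir -p pics; python3 - <<'E'
from workcell import readout, imaging
import cv2
for n in("side","top"):
    c=imaging.camera(n); cv2.imwrite(f"pics/{n}0.png",c["color"][:,:,::-1])
    print({k:v for k,v in c.items() if k!="color"})
print(readout.get_obs())
E
```

```text
{'fx': 535.8809908541542, 'fy': 535.8809908541542, 'cx': 322.8804366493342, 'cy': 233.78868107120718, 'k1': -0.0023573656421138427, 'rvec': array([ 2.14289606, -0.132257  ,  0.05412052]), 'tvec': array([-0.57095108,  0.11321179,  1.0569498 ])}
{'fx': 530.4839518000522, 'fy': 530.4839518000522, 'cx': 313.7793900430799, 'cy': 236.1434889974731, 'k1': 0.04633358864650794, 'rvec': array([ 2.16591698, -2.14272876,  0.20649302]), 'tvec': array([-0.0155841 ,  0.56088246,  1.01167947])}
{'clock': 0.1, 'joint_pos': array([ 1.21538484,  0.33277249, -0.06471861,  1.46087733,  0.02159483,
        1.34990481, -0.08852397]), 'joint_velocities': array([-8.14378492e-04, -6.45504162e-04,  8.50777458e-05, -3.03825694e-03,
       -9.76674471e-04, -1.31678507e-04,  8.34649552e-04]), 'tau': array([ 1.85119701e-03, -6.26746559e+01,  4.97171679e-02, -3.92426884e+01,
        1.65187876e-02,  7.06433610e-03, -4.59238868e-05]), 'position': array([ 0.20409159, -0.59039425,  0.24760858]), 'ee_rot': array([ 9.86185283e-01,  1.65644760e-01, -1.28519338e-04, -6.20153601e-04]), 'ft_force': array([-0.28718173, -0.05019449, -0.04581374]), 'torque': array([ 0.00335526, -0.03581953, -0.04270574]), 'grasp_force': 0.0, 'grip_width': 0.9991560714794228}
```

View pics/side0.png

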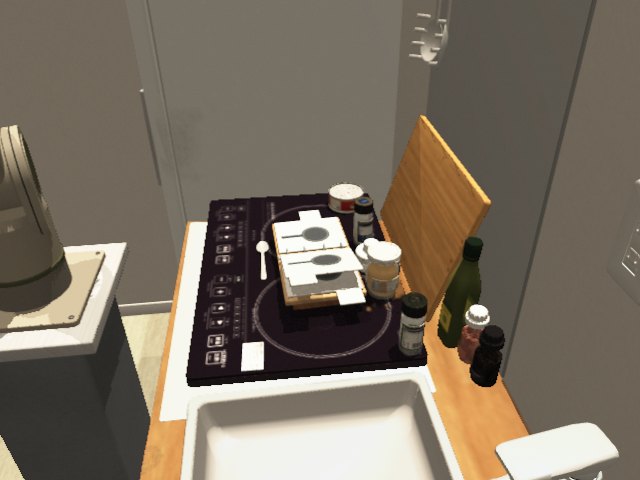

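View pics/top0.png

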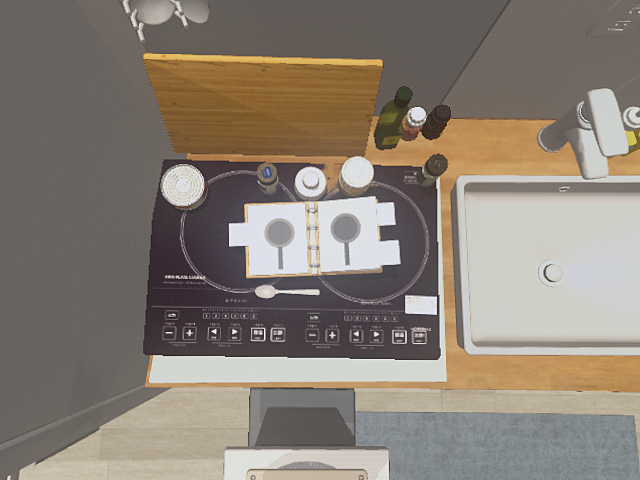

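The side view shows the file at about (318,262), with the top leaf ajar on its right half. In the top view the spine runs about (312,203)–(314,272), with the right tabs at (387,213) far and (388,252) near. I'll zoom in and project.

```bash
cat > h.py <<'E'
import numpy as np, cv2
from workcell import readout, imaging
from scipy.spatial.transform import Rotation as R
def cam(n): return imaging.camera(n)
def proj(c,P):
    P=np.atleast_2d(P).astype(float); M,_=cv2.Rodrigues(c["rvec"]); p=P@M.T+c["tvec"]; s=p[:,:2]/p[:,2:]
    s=s*(1+c["k1"]*(s**2).sum(1,keepdims=True)); return s*[c["fx"],c["fy"]]+[c["cx"],c["cy"]]
def ray(c,uv):
    K=np.array([[c["fx"],0,c["cx"]],[0,c["fy"],c["cy"]],[0,0,1]])
    s=cv2.undistortPoints(np.array([[uv]],float),K,np.array([c["k1"],0,0,0.]))[0,0]
    M,_=cv2.Rodrigues(c["rvec"]); return -M.T@c["tvec"], M.T@np.r_[s,1]
def onz(c,uv,z): o,d=ray(c,uv); return o+d*(z-o[2])/d[2]
def tri(uvs):
    A=np.zeros((3,3));b=np.zeros(3)
    for c,uv in uvs:
        o,d=ray(c,uv); d/=np.linalg.norm(d); Q=np.eye(3)-np.outer(d,d); A+=Q;b+=Q@o
    return np.linalg.solve(A,b)
E
python3 - <<'E'
from h import *
t=cam("top"); s=cam("side")
for c,n in((t,"top"),(s,"side")): print(n,ray(c,(320,240)),proj(c,[readout.get_obs()["position"],[0,0,0]]))
a=cv2.resize(t["color"][180:310,210:420],None,fx=3.8,fy=3.8,interpolation=cv2.INTER_CUBIC)
b=cv2.resize(s["color"][190:320,245:405],None,fx=4.6,fy=4.6,interpolation=cv2.INTER_CUBIC)
cv2.imwrite("pics/tc.png",a[:,:,::-1]);cv2.imwrite("pics/sc.png",b[:,:,::-1])
for uv in((312,203),(314,272)): print(onz(t,uv,.052))
E
```

```text
top (array([0.39484052, 0.0247372 , 1.08711378]), array([ 0.15024226, -0.04427341, -0.98775376])) [[704.58137529 455.57114615]
 [305.49125089 534.43935359]]
side (array([ 0.47977704, -0.88660999,  0.66308495]), array([ 0.08427996,  0.82829426, -0.55406565])) [[-38.76159237 483.21703454]
 [ 33.61117626 291.14681984]]
[ 0.62677593 -0.00520812  0.052     ]
[ 0.48884278 -0.01030631  0.052     ]
```

View pics/tc.png

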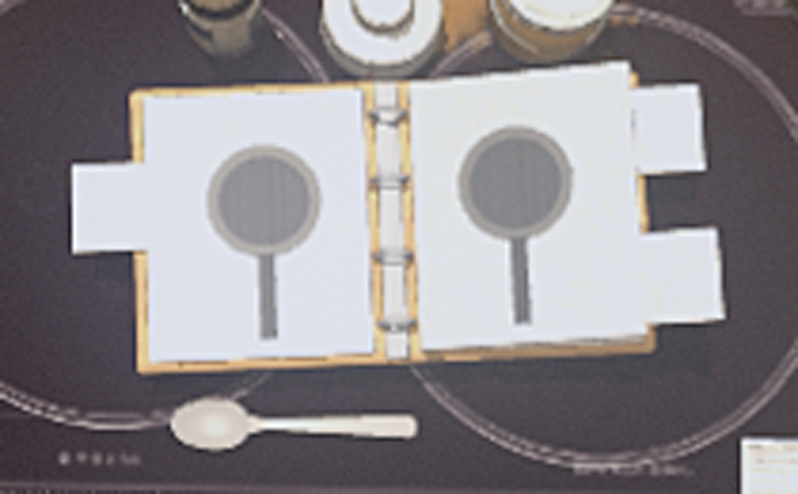

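View pics/sc.png

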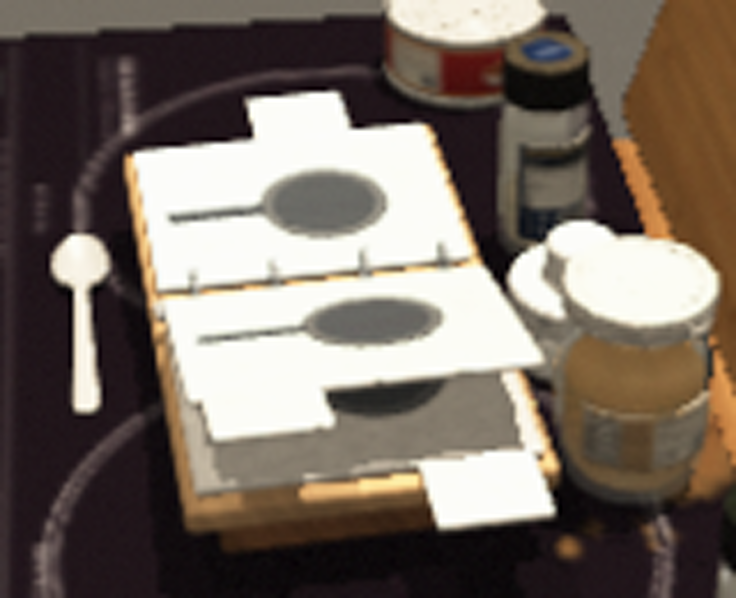

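Top crop: the top leaf's tab corners are at (718,229) and (724,319), and the plinth corners are at (140,372), (133,92) and (652,352). Side crop: tab corners are at (212,440) and (334,427), and the leaf's far outer corner is at (546,362). I'll fit the pose from these.

```bash
cat > fit.py <<'E'
from h import *
from scipy.optimize import least_squares
t=cam("top"); s=cam("side")
T=lambda x,y:(210+x/3.8,180+y/3.8); S=lambda x,y:(245+x/4.6,190+y/4.6)
def leaf(x,r,a,h=.002): return np.array([x,-r*np.cos(a)+h*np.sin(a),.052+r*np.sin(a)+h*np.cos(a)])
def model(p):
    x,y,w,a=p
    L=[]
    for c,uv,q in [(t,T(136,372),[-.075,.135,.042]),(t,T(132,92),[-.075+.15,.135,.042]),(t,T(654,352),[-.075,-.135,.042]),
      (t,T(718,229),leaf(-.019,.166,a)),(t,T(724,319),leaf(-.065,.166,a)),(t,T(628,62),leaf(.07,.128,a)),
      (s,S(212,440),leaf(-.065,.166,a)),(s,S(334,427),leaf(-.019,.166,a)),(s,S(546,362),leaf(.07,.128,a)),
      (s,S(188,526),[-.075,-.135,.042]),(s,S(126,157),[-.075,.135,.042]),(t,T(707,171),[.019,-.166,.047]),(t,T(698,86),[.065,-.166,.047]),(s,S(440,530),[.019,-.166,.047]),(s,S(555,515),[.065,-.166,.047])]:
        q=np.array(q); W=np.array([x+q[0]*np.cos(w)-q[1]*np.sin(w),y+q[0]*np.sin(w)+q[1]*np.cos(w),q[2]])
        L.append(proj(c,W)[0]-uv)
    return np.array(L)
r=least_squares(lambda p:model(p).ravel(),[.56,-.01,0,.2],loss='soft_l1')
print(r.x,np.round(model(r.x),1).tolist())
x,y,w,a=r.x
for nm,q in(("tab",leaf(-.042,.150,a,0)),("tabend",leaf(-.042,.166,a,0)),("tab2near",np.array([.019,-.15,.045]))):
    print(nm,x+q[0]*np.cos(w)-q[1]*np.sin(w),y+q[0]*np.sin(w)+q[1]*np.cos(w),q[2])
o=readout.get_obs(); print(R.from_quat(o["ee_rot"]).as_matrix().round(3))
for nm,uv,z in(("timer",(311,178),.058),("honey",(357,172),.097),("spice1",(267,172),.105),("spoon",(265,292),.008),("spoonend",(319,292),.008)): print(nm,onz(t,uv,z))
E
python3 fit.py
```

```text
[ 0.55822807 -0.00881096  0.05196121  0.25984808] [[0.5, 0.2], [-0.3, -0.9], [0.9, -0.1], [-0.1, -0.3], [0.1, 0.1], [0.7, -0.2], [-0.2, 0.1], [0.2, -0.2], [-0.1, 0.1], [-0.8, -2.5], [-0.7, -0.8], [-0.2, -0.2], [0.6, -0.3], [-0.4, -0.6], [0.2, -0.4]]
tab 0.5238138926052615 -0.15576104528660326 0.09054006011826228
tabend 0.5246170002563112 -0.17120303973375972 0.09465099986421027
tab2near 0.5849931026897384 -0.15762168759317033 0.045
[[ 0.945  0.327 -0.   ]
 [ 0.327 -0.945  0.   ]
 [ 0.    -0.    -1.   ]]
timer [ 0.67647936 -0.00259745  0.058     ]
honey [ 0.67924682 -0.09034152  0.097     ]
spice1 [0.6738793  0.08257739 0.105     ]
spoon [0.45133491 0.08686162 0.008     ]
spoonend [ 0.45236873 -0.02225926  0.008     ]
```

```bash
python3 -m crank '[[0,0,0,-0.119],[0,0,0,-0.238],[0,0,0,-0.357],[0,0,0,-0.476],[0,0,0,-0.59]]' -1 20
python3 -m crank '[[0,0,0,-0.119],[0,0,0,-0.238],[0,0,0,-0.357],[0,0,0,-0.476],[0,0,0,-0.59]]'
python3 -m crank '[[0,0,0,-0.054],[0,0,0,-0.054]]'
cat > w.py <<'E'
from h import *
X,Y,W=.5582,-.0088,.052
def st():
    o=readout.get_obs(); p=o["position"]; d=p[:2]-[X,Y]; c,s=np.cos(W),np.sin(W)
    M=R.from_quat(o["ee_rot"]).as_matrix()
    return o,np.array([c*d[0]+s*d[1],-s*d[0]+c*d[1],p[2]]),M
if __name__=="__main__":
    import sys
    o,f,M=st(); print("t",o["clock"],"file xyz",f.round(4),"F",o["ft_force"].round(2),"j",o["joint_pos"].round(2),"w",round(o["grip_width"],3))
    print("toolx deg",np.degrees(np.arctan2(M[1,0],M[0,0])).round(2),"tilt",M[2,2].round(4))
    if len(sys.argv)>1:
        g=np.array(eval(sys.argv[1])); d=g-f; c,s=np.cos(W),np.sin(W); dw=np.array([c*d[0]-s*d[1],s*d[0]+c*d[1],d[2]]); print("rows",(M.T@dw/.4).round(4))
E
python3 w.py "[-.042,-.205,.16]"
```

```text
clock: 0.72
position: [0.2042, -0.5907, 0.2482]
ee_rot: [0.888, 0.46, -0.0, -0.0]
ft_force: [0.4, 0.1, -0.1]
grip_width: 0.299
grasp_force: 0.0
clock: 1.13
position: [0.2041, -0.5907, 0.2482]
ee_rot: [0.706, 0.708, 0.0, -0.0]
ft_force: [0.6, -0.2, 0.6]
grip_width: 0.002
grasp_force: 0.0
clock: 1.3
position: [0.2041, -0.5907, 0.2482]
ee_rot: [0.687, 0.727, 0.0, -0.0]
ft_force: [0.4, -0.2, 0.3]
grip_width: -0.001
grasp_force: 0.0
t 1.3 file xyz [-0.3839 -0.5627  0.2482] F [ 0.4  -0.22  0.31] j [ 1.35  0.34 -0.24  1.45  0.08  1.36  1.16] w -0.001
toolx deg 93.26 tilt -1.0
rows [0.8902 0.859  0.2207]
```

```bash
python3 -m crank '[[0.07,0.07,0,0],[0.14,0.14,0,0],[0.21,0.21,0,0],[0.28,0.28,0,0],[0.35,0.35,0,0]]'
python3 -m crank '[[0.07,0.07,0,0],[0.14,0.14,0,0],[0.21,0.21,0,0],[0.28,0.28,0,0],[0.35,0.35,0,0]]'
python3 -m crank '[[0.06,0.05,0.02,0],[0.12,0.1,0.06,0],[0.18,0.15,0.13,0],[0.18,0.15,0.2,0],[0.18,0.15,0.2,0]]'
python3 w.py "[-.042,-.195,.09]"
python3 - <<'E'
from h import *
s=cam("side"); b=cv2.resize(s["color"][130:330,220:420],None,fx=3,fy=3,interpolation=cv2.INTER_CUBIC); cv2.imwrite("pics/s1.png",b[:,:,::-1])
p=readout.get_obs()["position"]; print((proj(s,[p,p-[0,0,.017]])-[220,130])*3)
E
```

```text
clock: 1.72
position: [0.3373, -0.4418, 0.2484]
ee_rot: [0.689, 0.725, -0.0, 0.0]
ft_force: [0.9, -0.8, -0.1]
grip_width: 0.001
grasp_force: 0.0
clock: 2.13
position: [0.4696, -0.2944, 0.2486]
ee_rot: [0.689, 0.725, -0.0, 0.0]
ft_force: [1.0, -0.6, 0.1]
grip_width: 0.003
grasp_force: 0.0
clock: 2.55
position: [0.523, -0.2179, 0.1632]
ee_rot: [0.687, 0.727, -0.001, -0.004]
ft_force: [-1.3, -0.1, -0.7]
grip_width: -0.002
grasp_force: 0.0
t 2.55 file xyz [-0.046  -0.207   0.1632] F [-1.26 -0.12 -0.7 ] j [ 0.77  0.32 -0.54  1.7   0.18  1.18  0.24] w -0.002
toolx deg 93.19 tilt -1.0
rows [0.0292 0.0114 0.1831]
[[254.6271799  415.93964632]
 [255.63804729 442.08302399]]
```

View pics/s1.png

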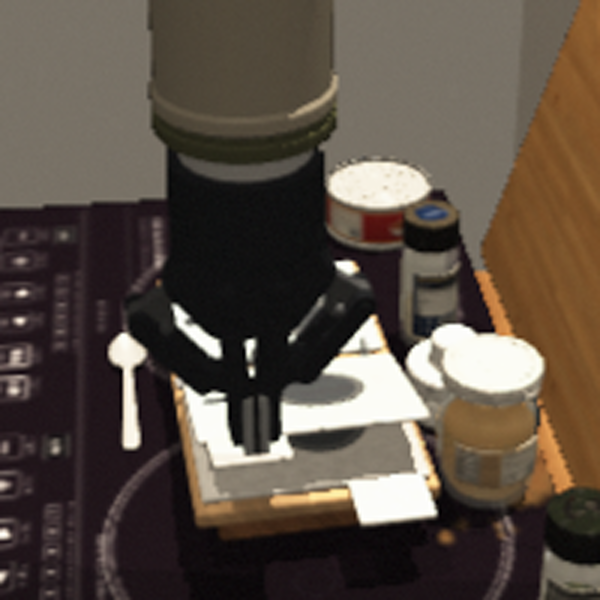

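The fingers are shut, with the tips near crop (255,450), just outboard of the tab. That agrees with the 17 mm tip offset. Next I go down beside the tab end and compute the arc.

```bash
python3 -m crank '[[0.01,0.01,0.05,0],[0.025,0.01,0.1,0],[0.04,0.01,0.15,0],[0.042,0.011,0.195,0],[0.042,0.011,0.195,0]]'
python3 -m crank '[[0,0,0,0],[0,0,0,0]]'
python3 w.py
python3 - <<'E'
import numpy as np
prev=None
for a in np.arange(.26,3.2,.12):
    dep=np.interp(a,[.26,1.2],[.026,.015])
    if a<1.57: y=-.166*np.cos(a)-.011+.003; z=.052+.166*np.sin(a)-dep+.017
    else:
        y=-.152*np.cos(a)-.002*np.sin(a)-.011+.003; z=.052+.152*np.sin(a)-.002*np.cos(a)+.017
    print(a.round(2),"y %.3f z %.3f"%(y,z), "" if prev is None else "d %.3f %.3f"%((y-prev[0])/.4,-(z-prev[1])/.4)); prev=(y,z)
E
```

```text
clock: 3.02
position: [0.5266, -0.2047, 0.089]
ee_rot: [0.689, 0.725, -0.001, -0.001]
ft_force: [-0.7, -1.1, -0.3]
grip_width: 0.004
grasp_force: 0.0
clock: 3.18
position: [0.5289, -0.2052, 0.0925]
ee_rot: [0.688, 0.725, 0.0, 0.001]
ft_force: [-0.1, 0.0, -0.1]
grip_width: -0.003
grasp_force: 0.0
t 3.1833 file xyz [-0.0395 -0.1946  0.0925] F [-0.08  0.02 -0.12] j [ 0.73  0.4  -0.53  1.77  0.23  1.04  0.17] w -0.003
toolx deg 92.98 tilt -1.0
0.26 y -0.168 z 0.086 
0.38 y -0.162 z 0.106 d 0.016 -0.051
0.5 y -0.154 z 0.125 d 0.021 -0.049
0.62 y -0.143 z 0.144 d 0.026 -0.046
0.74 y -0.131 z 0.161 d 0.031 -0.042
0.86 y -0.116 z 0.176 d 0.036 -0.038
0.98 y -0.100 z 0.189 d 0.040 -0.034
1.1 y -0.083 z 0.201 d 0.043 -0.029
1.22 y -0.065 z 0.210 d 0.046 -0.023
1.34 y -0.046 z 0.216 d 0.048 -0.014
1.46 y -0.026 z 0.219 d 0.049 -0.008
1.58 y -0.009 z 0.221 d 0.044 -0.005
1.7 y 0.010 z 0.220 d 0.046 0.003
1.82 y 0.028 z 0.217 d 0.045 0.008
1.94 y 0.045 z 0.211 d 0.044 0.013
2.06 y 0.062 z 0.204 d 0.042 0.018
2.18 y 0.077 z 0.195 d 0.039 0.023
2.3 y 0.092 z 0.184 d 0.036 0.028
2.42 y 0.105 z 0.171 d 0.033 0.032
2.54 y 0.116 z 0.157 d 0.028 0.036
2.66 y 0.126 z 0.141 d 0.024 0.039
2.78 y 0.133 z 0.125 d 0.019 0.041
2.9 y 0.139 z 0.107 d 0.014 0.043
3.02 y 0.143 z 0.089 d 0.009 0.045
3.14 y 0.144 z 0.071 d 0.003 0.045
```

```bash
python3 -m crank '[[0.015,-0.003,0.017,0],[0.03,-0.006,0.017,0],[0.045,-0.006,0.017,0],[0.06,-0.006,0.017,0],[0.066,-0.006,0.017,0]]'
python3 w.py
python3 -m crank '[[0.008,0,-0.02,0],[0.015,0,-0.045,0],[0.024,0,-0.07,0],[0.034,0,-0.095,0],[0.046,0,-0.12,0]]'
python3 w.py "[-.042,-.131,.161]"
python3 - <<'E'
from h import *
s=cam("side"); b=cv2.resize(s["color"][150:330,220:420],None,fx=3,fy=3,interpolation=cv2.INTER_CUBIC); cv2.imwrite("pics/s2.png",b[:,:,::-1])
E
```

```text
clock: 3.6
position: [0.5244, -0.1788, 0.0843]
ee_rot: [0.688, 0.726, -0.001, 0.002]
ft_force: [-1.1, -12.3, 2.5]
grip_width: -0.001
grasp_force: 5.8
t 3.6 file xyz [-0.0426 -0.1681  0.0843] F [ -1.11 -12.28   2.47] j [ 0.7   0.38 -0.54  1.81  0.23  1.01  0.12] w -0.001
toolx deg 93.09 tilt -1.0
clock: 4.02
position: [0.5232, -0.1585, 0.1324]
ee_rot: [0.688, 0.726, 0.0, -0.0]
ft_force: [0.0, -0.9, -0.8]
grip_width: 0.003
grasp_force: 0.3
t 4.0167 file xyz [-0.0427 -0.1476  0.1324] F [ 0.04 -0.94 -0.85] j [ 0.7   0.31 -0.57  1.78  0.19  1.1   0.12] w 0.003
toolx deg 93.12 tilt -1.0
rows [ 0.0416  0.0019 -0.0716]
```

View pics/s2.png

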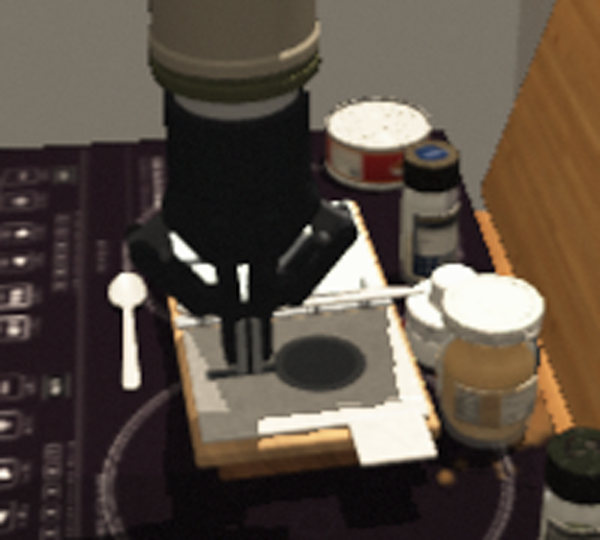

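The leaf is rising on the fingertips (about 0.6 rad) and the second leaf still lies flat. Continuing along the arc.

```bash
python3 -m crank '[[0.014,0,-0.022,0],[0.028,0.001,-0.044,0],[0.044,0.002,-0.066,0],[0.06,0.002,-0.088,0],[0.078,0.002,-0.108,0]]'
python3 -m crank '[[0.02,0,-0.018,0],[0.04,0,-0.035,0],[0.06,0,-0.05,0],[0.082,0,-0.063,0],[0.104,0,-0.074,0]]'
python3 w.py "[-.042,-.046,.216]"
```

```text
clock: 4.48
position: [0.5224, -0.1271, 0.1757]
ee_rot: [0.688, 0.726, 0.0, 0.0]
ft_force: [-0.1, -0.2, -0.0]
grip_width: 0.005
grasp_force: 0.3
clock: 4.9
position: [0.5201, -0.0855, 0.2048]
ee_rot: [0.688, 0.726, 0.0, 0.0]
ft_force: [0.4, -0.9, -0.4]
grip_width: 0.004
grasp_force: 0.2
t 4.9 file xyz [-0.0421 -0.0746  0.2048] F [ 0.39 -0.88 -0.43] j [ 0.64  0.2  -0.63  1.75  0.13  1.23  0.03] w 0.004
toolx deg 93.11 tilt -1.0
rows [ 0.0715  0.0003 -0.0279]
```

```bash
python3 -m crank '[[0.022,0,-0.01,0],[0.044,0,-0.018,0],[0.068,0,-0.026,0],[0.092,0,-0.031,0],[0.116,0,-0.035,0]]'
python3 w.py "[-.042,.01,.220]"
python3 - <<'E'
from h import *
s=cam("side"); b=cv2.resize(s["color"][110:330,220:420],None,fx=2.7,fy=2.7,interpolation=cv2.INTER_CUBIC); cv2.imwrite("pics/s3.png",b[:,:,::-1])
E
```

```text
clock: 5.32
position: [0.5175, -0.0391, 0.2185]
ee_rot: [0.688, 0.726, -0.0, 0.0]
ft_force: [-0.3, -0.3, 0.0]
grip_width: -0.001
grasp_force: 0.2
t 5.3167 file xyz [-0.0422 -0.0281  0.2185] F [-0.31 -0.35  0.03] j [ 0.59  0.18 -0.66  1.75  0.11  1.25 -0.05] w -0.001
toolx deg 93.11 tilt -1.0
rows [ 0.0954  0.0007 -0.0037]
```

View pics/s3.png

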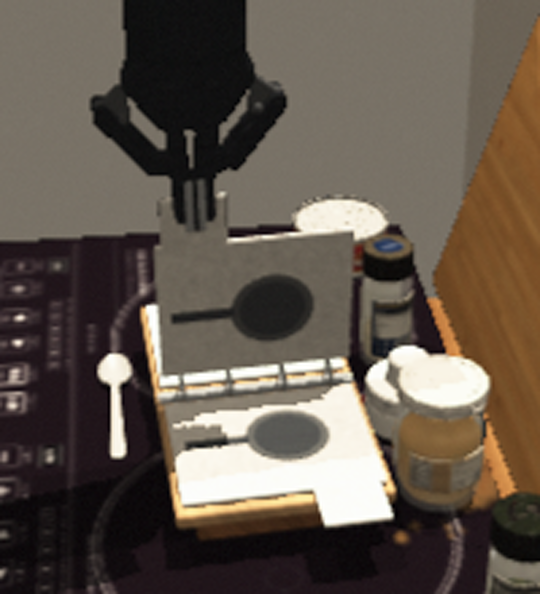

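The leaf is nearly upright, with the tips on the tab at (193,225). Continuing over the top and then down.

```bash
python3 -m crank '[[0.023,0,-0.003,0],[0.046,0,-0.004,0],[0.069,0,-0.003,0],[0.092,0,-0.001,0],[0.115,0,0.003,0]]'
python3 -m crank '[[0.022,0,0.005,0],[0.044,0,0.01,0],[0.066,0,0.016,0],[0.088,0,0.024,0],[0.109,0,0.032,0]]'
python3 w.py "[-.042,.092,.184]"
```

```text
clock: 5.78
position: [0.5151, 0.0069, 0.2171]
ee_rot: [0.688, 0.726, 0.0, 0.0]
ft_force: [-0.4, 0.2, 0.8]
grip_width: 0.003
grasp_force: 0.2
clock: 6.2
position: [0.5126, 0.0503, 0.2039]
ee_rot: [0.688, 0.726, -0.0, -0.0]
ft_force: [-0.1, 0.1, -0.4]
grip_width: 0.001
grasp_force: 0.2
t 6.2 file xyz [-0.0425  0.0614  0.2039] F [-0.07  0.15 -0.36] j [ 0.47  0.19 -0.73  1.78  0.13  1.23 -0.23] w 0.001
toolx deg 93.11 tilt -1.0
rows [0.0766 0.0013 0.0497]
```

```bash
python3 -m crank '[[0.02,0,0.012,0],[0.039,0,0.025,0],[0.057,0,0.039,0],[0.075,0.001,0.054,0],[0.091,0.001,0.069,0]]'
python3 -m crank '[[0.015,0,0.017,0],[0.028,0,0.035,0],[0.041,0,0.053,0],[0.053,0,0.072,0],[0.064,0,0.091,0]]'
python3 w.py "[-.042,.139,.107]"
python3 - <<'E'
from h import *
s=cam("side"); b=cv2.resize(s["color"][110:330,220:420],None,fx=2.7,fy=2.7,interpolation=cv2.INTER_CUBIC); cv2.imwrite("pics/s4.png",b[:,:,::-1])
E
```

```text
clock: 6.62
position: [0.5111, 0.0865, 0.176]
ee_rot: [0.688, 0.726, -0.0, -0.0]
ft_force: [0.8, -0.4, 0.7]
grip_width: -0.0
grasp_force: 0.1
clock: 7.03
position: [0.5097, 0.1117, 0.1394]
ee_rot: [0.688, 0.726, -0.0, -0.0]
ft_force: [0.3, 0.7, -0.9]
grip_width: 0.002
grasp_force: 0.1
t 7.0333 file xyz [-0.0422  0.1229  0.1394] F [ 0.31  0.69 -0.89] j [ 0.36  0.28 -0.75  1.83  0.21  1.11 -0.41] w 0.002
toolx deg 93.11 tilt -1.0
rows [0.0403 0.0005 0.0811]
```

View pics/s4.png

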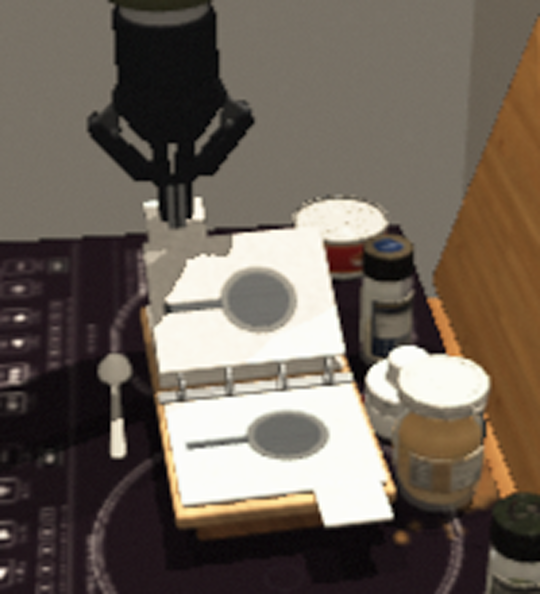

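The leaf is on its way down at about 2.6 rad, following the tips. I'll lower it slowly to flat.

```bash
python3 -m crank '[[0.01,0,0.02,0],[0.019,0,0.041,0],[0.028,0,0.062,0],[0.036,0,0.083,0],[0.042,0,0.104,0]]'
python3 -m crank '[[0.003,0,0.012,0],[0.005,0,0.024,0],[0.007,0,0.034,0],[0.008,0,0.044,0],[0.009,0,0.052,0]]'
python3 w.py "[-.042,.144,.071]"
```

```text
clock: 7.5
position: [0.5088, 0.1284, 0.0977]
ee_rot: [0.688, 0.726, -0.0, -0.0]
ft_force: [-0.8, 0.4, 0.5]
grip_width: -0.003
grasp_force: 0.1
clock: 7.92
position: [0.5088, 0.1316, 0.0776]
ee_rot: [0.688, 0.726, 0.0, 0.0]
ft_force: [-0.3, -0.9, 0.5]
grip_width: -0.001
grasp_force: 0.1
t 7.9167 file xyz [-0.042   0.1428  0.0776] F [-0.28 -0.94  0.47] j [ 0.29  0.38 -0.73  1.88  0.3   1.   -0.51] w -0.001
toolx deg 93.1 tilt -1.0
rows [0.0031 0.0001 0.0165]
```

```bash
python3 -m crank '[[0,0,0.004,0],[0,0,0.008,0],[0,0,0.011,0],[0,0,0.014,0],[0,0,0.016,0]]'
python3 -m crank '[[0,0,0.002,0],[0,0,0.004,0],[0,0,0.004,0]]'
```

```text
clock: 8.33
position: [0.5088, 0.1316, 0.0715]
ee_rot: [0.688, 0.726, 0.0, 0.0]
ft_force: [0.2, 0.6, 0.2]
grip_width: 0.002
grasp_force: 0.1
clock: 8.58
position: [0.5089, 0.1317, 0.0708]
ee_rot: [0.688, 0.726, -0.0, 0.0]
ft_force: [-4.9, -1.7, 11.9]
grip_width: 0.003
grasp_force: 5.7
```

It pressed home: a firm 12 N stop at the expected height. Now I retreat straight up and look.

```bash
python3 -m crank '[[0,0,0,0],[0,0,0,0],[0,0,0,0]]'
python3 -m crank '[[0,0,-0.02,0],[0,0,-0.06,0],[0,0,-0.12,0],[0,0,-0.2,0],[0,0,-0.28,0]]'
python3 -m crank '[[-0.08,-0.05,-0.03,0],[-0.16,-0.1,-0.06,0],[-0.24,-0.15,-0.1,0],[-0.24,-0.2,-0.12,0],[-0.24,-0.2,-0.12,0]]'
python3 - <<'E'
from h import *
print(readout.get_obs()["ft_force"])
s=cam("side"); b=cv2.resize(s["color"][150:330,220:420],None,fx=4,fy=3.3,interpolation=cv2.INTER_CUBIC)
X,Y,W=.5582,-.0088,.052; c,q=np.cos(W),np.sin(W)
P=np.array([[X+c*x-q*y,Y+q*x+c*y,.054] for x,y in((-.065,.166),(-.019,.166),(.07,.128),(-.07,.128))])
for u,v in (proj(s,P)-[220,150])*[4,3.3]: cv2.circle(b,(int(u),int(v)),3,(255,0,0),1)
cv2.imwrite("pics/s5.png",b[:,:,::-1])
E
```

```text
clock: 8.83
position: [0.5089, 0.1317, 0.0708]
ee_rot: [0.688, 0.726, 0.0, 0.0]
ft_force: [-3.1, -0.9, 10.8]
grip_width: 0.003
grasp_force: 5.6
clock: 9.25
position: [0.5081, 0.1317, 0.1831]
ee_rot: [0.688, 0.726, -0.0, -0.0]
ft_force: [1.2, 0.4, -1.3]
grip_width: 0.001
grasp_force: 0.0
clock: 9.67
position: [0.4325, 0.0297, 0.2319]
ee_rot: [0.689, 0.725, 0.0, 0.002]
ft_force: [1.4, 0.0, 0.7]
grip_width: 0.001
grasp_force: 0.0
[1.42171639 0.03131314 0.71317527]
```

View pics/s5.png

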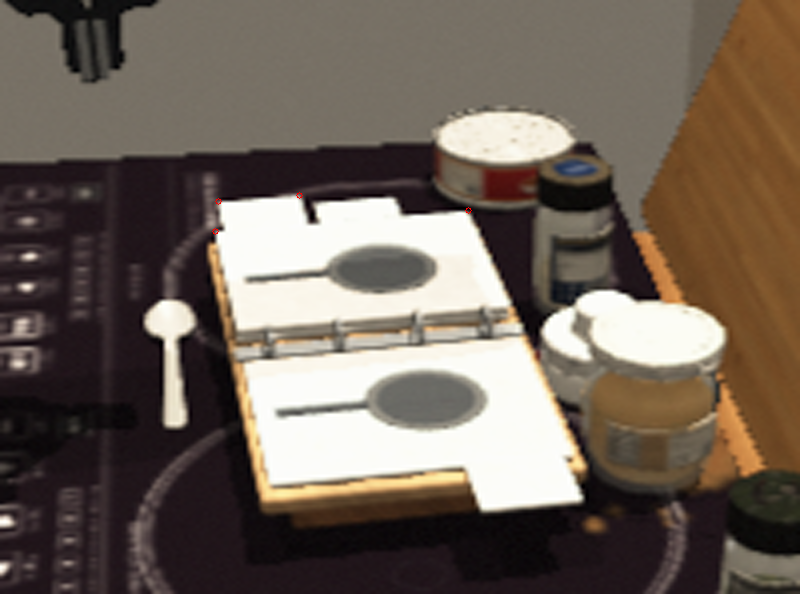

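The leaf's tab corners at (219,202) and (299,196) coincide with the predicted flat markers. The second leaf still lies flat on the right, and the surrounding things look undisturbed.

```bash
python3 -m crank '[[0,0,0,0],[0,0,0,0]]'; python3 -c "
from workcell import manip
print(manip.hand_in())"
```

```text
clock: 9.88
position: [0.4343, 0.032, 0.2298]
ee_rot: [0.687, 0.726, 0.0, -0.0]
ft_force: [0.1, -0.2, -0.9]
grip_width: -0.001
grasp_force: 0.0
the job is handed in; nothing more can be done
None
```

The top leaf now lies flat on the left, pressed down with about 12 N; the second leaf is still flat on the right, nothing around the file looks disturbed in the last picture, and I handed the job in at about 10 s on the clock.

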